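Lock the lamp bracket in the drilling jig

TASK

A lamp bracket lies in the drilling jig, and the jig's steel locking pin stands in the L-shaped slot in the jig's cover. With the outside of the fingers, gently push the pin along the long leg of the slot to the corner, then sideways along the short leg to its very end, so that it stands in front of the bracket and locks it in. Only push: do not grip or lift the pin, leave it standing upright, and leave the bracket and everything else on the table where it is.

Things in the scene. Friction and masses are not known exactly. Their poses are not given: they have to be found in the camera images.
- jig: drilling jig fixed to the table, yawed to 0.6 rad: box 170 (x) x 160 (y) x 24 mm, dark steel sides, bright aluminium cover with a 20 mm wide L-shaped through slot. Origin: centre of its underside, z up; the cover's top is at z = 24 mm. Long leg of the slot: along +x at y = 40 mm, from its closed end at x = -60 mm to the corner. Short leg: along -y at x = 45 mm, to its closed end at y = -40 mm
- pin: locking pin, loose: steel post 16 mm in diameter (2 mm play each side in the slot) on a round foot 46 x 7 mm captive under the cover. Origin: centre of the foot's underside, 6 mm above the table; the post's flat top is 46 mm above it, 28 mm above the cover. Upright, about 0.2 kg, greased, slides at under 1 N and stays where left. Starts in the first half of the long leg
- slot_corner (a point): middle of the slot's square corner, at the height of the cover's top: the pin's axis stands here, within 2 mm, when it is at the corner (outer walls of the slot 10 mm off, at the jig's x = 55 and y = 50 mm)
- slot_end (a point): at the height of the cover's top, near the closed end of the short leg: where the pin's axis is when its post touches the end of the slot (8 mm from the end wall)
- lamp_bracket: black folded steel lamp bracket, 48 x 87 x 34 mm, loose in the nest of 7 mm high rails on the cover (within the jig's x -66 to 20, y -77 to -13 mm), long side along the jig's x; highest part 34 mm above the cover; the rest of the cover is clear but for a bolt. Origin: centre of its underside
- jig_bolt: hex bolt, 24 mm across, 27 mm high, standing head down on a corner of the jig's cover; loose, leave it; origin under its centre
- black_can: black spray can with a black cap, 67 mm in diameter, 200 mm high; bystander beyond the jig; origin under its centre
- tin_cup: open tin cup, 76 mm in diameter, 61 mm high; bystander; origin under its centre
- brush: flat paint brush with wooden handle, 196 x 61 x 14 mm; bystander left of the jig; origin under its centre
- bolt_b: hex bolt lying down, 20 x 41 x 20 mm; bystander farther right of the jig; origin under its centre
- loose_bolt: hex bolt lying down, 20 x 45 x 20 mm; bystander right of the jig; origin under its centre
- masking_tape: roll of masking tape lying flat, 113 mm in diameter, 24 mm high; bystander; origin under its centre
- spray_primer: red spray can with a white top, 67 mm in diameter, 189 mm high; bystander; origin under its centre

How it is judged:
By the outcome, as a careful person would: the job done as asked, in the order asked, and still so for the second after the job is handed in, with the robot touching nothing.
It also fails if it takes over 48 s, if anything falls off the work surface, if the arm or the gripper's body presses on something with over 40 N, if the wrist force passes 120 N, or if a joint passes its speed limit or range.

ROBOT

A 6-joint arm with a two-finger parallel gripper is mounted at the origin on a cart in front of the work surface, level with it; the furniture and walls round the work are solid. World frame = base frame: x ahead of the robot, y to its left, z up, the work surface at z = 0. Lengths are in m, angles in rad, forces in N, time in s.
With the tool pointing down it reaches from about 0.25 to 0.775 m from the base axis. Payload 8.9 kg.
Tool frame: the origin (TCP) lies midway between the tips of the shut fingers; the grasp point (between the pads) lies 19 mm behind it; y points along the fingers, x is the direction in which the jaws open and shut, and the axes are right-handed (so a half turn about y gives the same grasp; the last joint's range is limited). The gripper opens to 85 mm and grips with 20 to 120 N. Pads are 22 mm wide; open, the fingers measure 114 mm over their backs; the gripper's body (76 mm by 85 mm) begins 54 mm behind the grasp point. The pads swing forward as they close: fully open they stand 13 mm farther back than shut.
Start: joints at [1.13, 0.291, -0.153, 1.127, 0, 1.431], TCP at [0.156, 0.501, 0.203] pointing down, gripper open.
Joint ranges: [-2.52, 2.52], [-0.91, 1.74], [-1.3, 1.37], [-1.96, 2.02], [-1.52, 1.47], [-3.14, 3.14]. Speed limits (rad/s): [2.22, 2.22, 2.79, 3.14, 3.14, 3.14].

INTERFACE

Orientations are given as a unit quaternion [x, y, z, w].
In Python, from cell import read_state, eyes, hand_in gives the robot as it stands. The module is installed in compiled form; this text tells all that it offers.
- The arm moves only by the shell command python3 -m jog 'ROWS' [OPENING]. ROWS is JSON, a list of rows, each a list of 2 entries, a list of its own where there are three numbers: the shift along the tool's x, y, z in cm, then the turn about the tool's y in rad. A call has 1 to 12 rows; each row shifts and turns the commanded pose from where the row before left it, along the tool's axes as they then stand; what a row does not reach is not made up. A row lasts 1/12 s, in which the tool goes at most 41.7 mm and 7.16 degrees, less where a joint would pass 70% of its speed; a pose out of reach is approached as far as the arm can. A call with a gripper value outside its range is refused whole. OPENING is the opening in per cent of the stroke, from 0 (shut) to 100 (fully open), set as the call begins (- or left out, the last holds). The fingers move at their own pace and stop on an object; the grip force is fixed at half the most. Time passes only in rows, so rows that do not move let the fingers close. It gives the time, the measured TCP pose, the force and the opening at its end, in the units of the state.
- read_state(): the state, without advancing time (a new reading comes with each control period).
- eyes.get_image(name): name is "side" or "top"; returns a dict with "img" (400x640x3 uint8, red, green, blue), "fx", "fy", "cx", "cy" (pixels), "pose" (4x4, takes a point from camera to world coordinates). Camera axes: x right, y down, z forward; pixel columns grow to the right and rows downward; lengths in m; the calibration is good to about 2 mm. A picture is of the moment at which its call begins. There is no depth.
- hand_in(): hands the job in, once; it reports no verdict.
The state is a dict: "time_s": time; "joint_positions": joint angles; "qd": joint speeds; "joint_efforts": joint torques, N m; "ee_pos": TCP position; "ee_rot": TCP orientation; "ft_force": force on the tool from outside, world axes, zero at the start; "ft_torque": the same for the moment, N m; "gripper_width": finger opening in m.
Only numpy, scipy, OpenCV 4.12 (cv2) and the standard library are available. Lean on these libraries where they do the work, as an engineer would, in place of code of your own. Each camera call takes 0.05 s, during which the arm holds its last target. There are 200 camera calls.

## Working session

There is one attempt and no reset: what is moved stays moved. The work goes in short steps, Python scripts to look and compute and a shell command to move; the robot and the scene stay as the last step left them, time stands still between calls to the robot, and variables do not carry over. Pictures are saved under pics/ and viewed, about 8 in all and at most 12, crops included, and the job is handed in when it is done.

```bash
mkdir -p pics; cat > h.py <<'E'
import numpy as np, cv2
from cell import read_state, eyes, hand_in
def snap(name,fn,crop=None,scale=1):
    d=eyes.get_image(name); im=d["img"][:,:,::-1].copy()
    np.savez(f'pics/{fn}.npz',**d)
    if crop: x0,y0,x1,y1=crop; im=im[y0:y1,x0:x1]
    if scale!=1: im=cv2.resize(im,None,fx=scale,fy=scale,interpolation=cv2.INTER_CUBIC)
    cv2.imwrite(f'pics/{fn}.png',im); return d
def toz(d,u,v,z):
    P=d["pose"]; r=P[:3,:3]@np.array([(u-d["cx"])/d["fx"],(v-d["cy"])/d["fy"],1]); o=P[:3,3]
    return o+r*(z-o[2])/r[2]
def proj(d,p):
    P=d["pose"]; c=P[:3,:3].T@(np.array(p)-P[:3,3]); return np.array([d["fx"]*c[0]/c[2]+d["cx"],d["fy"]*c[1]/c[2]+d["cy"]])
E
python3 - <<'E'
from h import *
for n in("top","side"):
    d=snap(n,n+"0"); print(n,d["fx"],d["pose"].round(3).tolist())
s=read_state(); print(s)
E
```

```text
top 465.4097349486687 [[-0.013, -0.985, 0.171, 0.417], [-1.0, 0.017, 0.023, 0.035], [-0.025, -0.17, -0.985, 1.074], [0.0, 0.0, 0.0, 1.0]]
side 429.1109026845008 [[0.957, -0.162, 0.241, 0.338], [-0.29, -0.472, 0.832, -0.806], [-0.021, -0.866, -0.499, 0.559], [0.0, 0.0, 0.0, 1.0]]
{'time_s': 0.1, 'joint_positions': array([ 1.12971332e+00,  2.91244024e-01, -1.54043626e-01,  1.12667770e+00,
        3.51729512e-05,  1.43148918e+00]), 'qd': array([-0.00040847, -0.00106044,  0.0040227 ,  0.00053432, -0.00078388,
       -0.00118993]), 'joint_efforts': array([ 1.84894612e-03, -5.37976456e+01,  3.31920755e+01,  9.28676367e-03,
       -1.30470544e-04,  8.93597644e-06]), 'ee_pos': array([0.15584897, 0.50090293, 0.202882  ]), 'ee_rot': array([ 0.56966239,  0.41879133, -0.41953048, -0.56929145]), 'ft_force': array([ 0.52526955, -0.45054472, -0.23937915]), 'ft_torque': array([-0.02926439, -0.04945149, -0.00601762]), 'gripper_width': 0.0859721583526751}
```

View pics/top0.png

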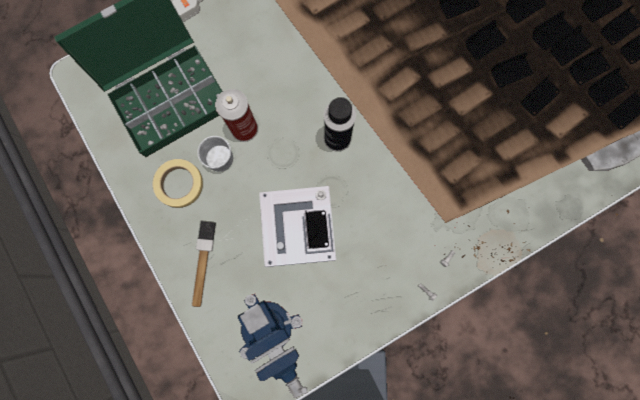

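View pics/side0.png

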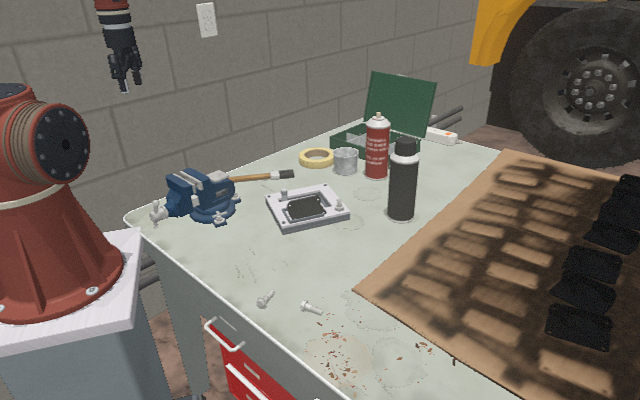

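The side view shows the arm clear at left and the jig at about (307,205). In the top view the jig is at (298,226), with the pin at the lower left of the L at about (281,245). Its yaw looks different from the stated 0.6 rad, so I'll measure it in enlarged crops.

```bash
python3 - <<'E'
from h import *
a=np.load('pics/top0.npz');b=np.load('pics/side0.npz')
A=cv2.resize(a['img'][175:280,245:350,::-1],(525,525),interpolation=cv2.INTER_CUBIC)
cv2.imwrite('pics/ct.png',A)
B=cv2.resize(b['img'][175:245,255:360,::-1],(735,490),interpolation=cv2.INTER_CUBIC)
cv2.imwrite('pics/cs.png',B)
for p in [(298,226),(281,245)]: print(toz(a,*p,.024))
print(proj(b,toz(a,298,226,.024)))
E
```

```text
[0.54064607 0.09182701 0.024     ]
[0.498147   0.13058153 0.024     ]
[304.8385334  203.42187981]
```

View pics/ct.png

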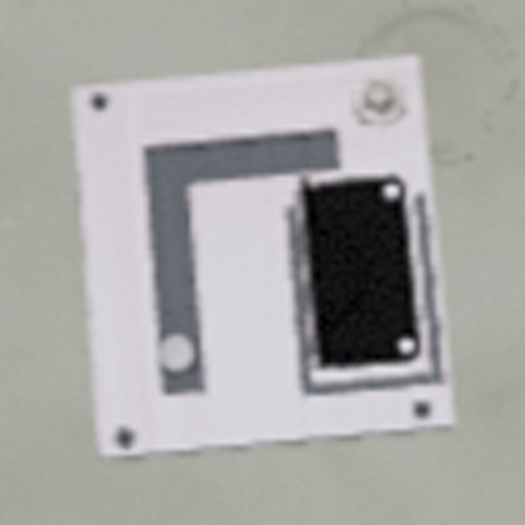

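View pics/cs.png

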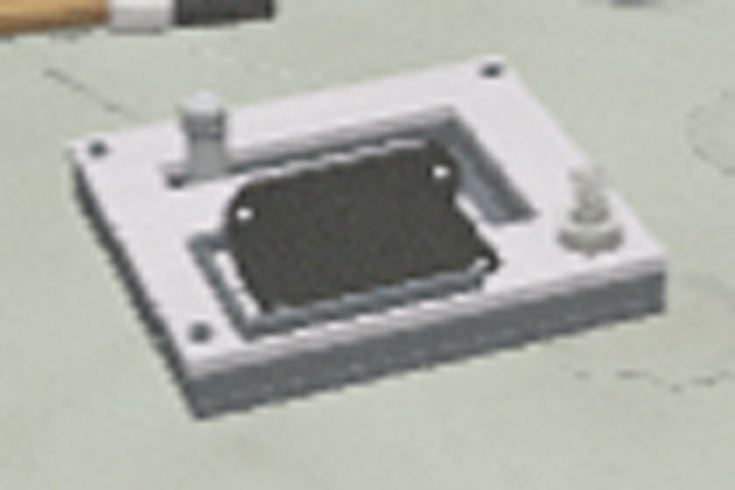

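The crops show the cover corners, the L slot and the pin: its top is at ct (178,353) and cs (205,103), and the bolt is at the far right corner. I'll fit the jig pose to the corners from both cameras.

```bash
cat > fit.py <<'E'
from h import *
from scipy.optimize import least_squares
a=np.load('pics/top0.npz');b=np.load('pics/side0.npz')
J=[(85,80),(85,-80),(-85,-80),(-85,80)]
# extra: slot points
JT=J+[(55,50),(55,-40),(-60,50)]
T=[(73,87),(417,57),(453,426),(102,457),(146,147),(336,129),(161,393)]
T=[(245+x/5-.4,175+y/5-.4) for x,y in T]
S=[(508,60),(665,268),(190,365),(70,148)]
S=[(255+x/7-.4,175+y/7-.4) for x,y in S]
def w(q,x,y,z): c,s=np.cos(q[2]),np.sin(q[2]); return [q[0]+c*x-s*y,q[1]+s*x+c*y,z]
def res(q,d,JJ,I): return np.concatenate([proj(d,w(q,x/1e3,y/1e3,.024))-i for (x,y),i in zip(JJ,I)])
for n,f in (("top",lambda q:res(q,a,JT,T)),("side",lambda q:res(q,b,J,S)),("both",lambda q:np.r_[res(q,a,JT,T),res(q,b,J,S)])):
    r=least_squares(f,[.54,.09,0.]); print(n,r.x.round(4),abs(r.fun).max().round(2))
q=r.x; np.save('jig.npy',q)
def inv(p): c,s=np.cos(q[2]),np.sin(q[2]); dx,dy=p[0]-q[0],p[1]-q[1]; return np.array([c*dx+s*dy,-s*dx+c*dy])*1e3
if __name__=="__main__":
    for d,u,v in((a,245+178/5-.4,175+353/5-.4),(b,255+205/7-.4,175+101/7-.4)):
        p=toz(d,u,v,.052); print("pin",p.round(4),"jig",inv(p).round(1))
    p=toz(a,245+378/5-.4,175+97/5-.4,.04); print("bolt jig",inv(p))
    for n,x,y in(("corner",45,40),("end",45,-32)): print(n,np.round(w(q,x/1e3,y/1e3,.024),4))
    from scipy.spatial.transform import Rotation as R
    s=read_state(); print(R.from_quat(s["ee_rot"]).as_matrix().round(3))
E
python3 fit.py
```

```text
top [0.542  0.0945 0.0746] 0.66
side [0.5431 0.0905 0.0619] 0.65
both [0.5425 0.094  0.0717] 1.5
pin [0.4956 0.1298 0.052 ] jig [-44.2  39.1]
pin [0.498  0.1311 0.052 ] jig [-41.7  40.2]
bolt jig [ 64.1343309  -58.56442854]
corner [0.5845 0.1371 0.024 ]
end [0.5897 0.0653 0.024 ]
[[ 0.297 -0.001 -0.955]
 [ 0.955 -0.001  0.297]
 [-0.001 -1.     0.   ]]
```

The yaw measures 0.07 rad in both cameras, not the stated 0.6, and I'll go with the measurement. The plan is to shut the fingers, align tool x with the jig's y and come in behind the pin.

```bash
cat > go.py <<'E'
import sys; from h import *
from scipy.spatial.transform import Rotation as R
q=np.load('jig.npy')
s=read_state(); M=R.from_quat(s["ee_rot"]).as_matrix(); c,sn=np.cos(q[2]),np.sin(q[2])
C=np.array([[c,-sn],[sn,c]]); p=s["ee_pos"]
print("jig xy mm",(C.T@(p[:2]-q[:2])*1e3).round(1),"z",p[2].round(4),"yaw err",round(np.arctan2(M[1,0],M[0,0])-q[2]-np.pi/2,4),"down",M[:,1].round(3),"w",round(s["gripper_width"],4),"F",s["ft_force"].round(1),"t",s["time_s"])
for a in sys.argv[1:]:
    x,y,z=map(float,a.split(',')); t=np.r_[q[:2]+C@[x/1e3,y/1e3],z/1e3]
    print(a,"-> shift cm",((M.T@(t-p))*100).round(2)); p=t
E
python3 -m jog '[[[0,-1,0],-0.12],[[0,-1,0],-0.12],[[0,-1,0],-0.12],[[0,0,0],-0.011],[[0,0,0],0]]' 0
python3 go.py -85,280,230 -85,40,230 -85,40,100 -85,40,34
```

```text
time_s: 0.52
ee_pos: [0.1561, 0.5014, 0.2333]
ee_rot: [0.483, 0.516, -0.516, -0.483]
ft_force: [0.1, -0.8, 0.1]
gripper_width: 0.0255
jig xy mm [-356.2  434.1] z 0.2333 yaw err -0.0052 down [ 0.  0. -1.] w 0.0255 F [ 0.1 -0.8  0.1] t 0.5167
-85,280,230 -> shift cm [-15.27   0.33 -27.2 ]
-85,40,230 -> shift cm [-2.4e+01 -1.0e-02 -1.3e-01]
-85,40,100 -> shift cm [-0. 13.  0.]
-85,40,34 -> shift cm [-0.   6.6  0. ]
```

```bash
python3 -m jog '[[[-1.5,0,-2.7],-0.005],[[-1.5,0,-2.7],0],[[-1.5,0,-2.7],0],[[-1.5,0,-2.7],0],[[-1.5,0,-2.7],0],[[-1.5,0,-2.7],0],[[-1.5,0,-2.7],0],[[-1.5,0,-2.7],0],[[-1.5,0,-2.7],0],[[-1.7,0,-2.9],0]]' 
python3 -m jog '[[[-2.7,0,0],0],[[-2.7,0,0],0],[[-2.7,0,0],0],[[-2.7,0,0],0],[[-2.7,0,0],0],[[-2.7,0,0],0],[[-2.7,0,0],0],[[-2.7,0,0],0],[[-2.4,0,0],0],[[0,0,0],0],[[0,0,0],0]]' 
python3 go.py -85,40,100 -85,40,34
```

```text
time_s: 1.35
ee_pos: [0.4392, 0.3688, 0.2324]
ee_rot: [-0.482, -0.517, 0.518, 0.482]
ft_force: [0.4, 0.9, 0.1]
gripper_width: -0.0003
time_s: 2.27
ee_pos: [0.4559, 0.1294, 0.2327]
ee_rot: [-0.482, -0.517, 0.517, 0.483]
ft_force: [-0.4, -0.5, -0.5]
gripper_width: 0.0003
jig xy mm [-83.8  41.6] z 0.2327 yaw err -0.0032 down [-0.001  0.    -1.   ] w 0.0003 F [-0.4 -0.5 -0.5] t 2.2667
-85,40,100 -> shift cm [-0.16 13.27  0.11]
-85,40,34 -> shift cm [-0.    6.6  -0.01]
```

```bash
python3 -m jog '[[[-0.16,3,0.1],0],[[0,3,0],0],[[0,3,0],0],[[0,3,0],0],[[0,3,0],0],[[0,2.5,0],0],[[0,1.2,0],0],[[0,1.1,0],0],[[0,0.9,0],0],[[0,0,0],0],[[0,0,0],0]]'
python3 go.py; python3 - <<'E'
from h import *
A=snap('top','t1')['img'][175:280,245:350,::-1];B=snap('side','s1')['img'][145:250,240:360,::-1]
cv2.imwrite('pics/m1.png',np.hstack([cv2.resize(A,(350,350)),cv2.resize(B,(400,350))]))
E
```

```text
time_s: 3.18
ee_pos: [0.455, 0.1292, 0.0261]
ee_rot: [-0.481, -0.518, 0.518, 0.481]
ft_force: [0.0, 0.3, 1.1]
gripper_width: -0.0004
jig xy mm [-84.8  41.4] z 0.0261 yaw err 0.0022 down [-0.001  0.    -1.   ] w -0.0004 F [0.  0.3 1.1] t 3.1833
```

View pics/m1.png

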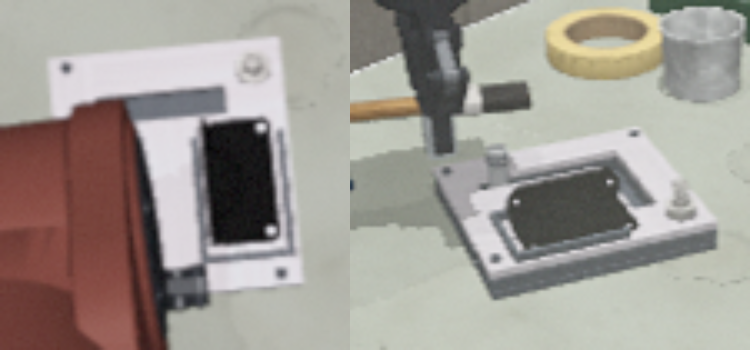

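The side view shows the fingertips at m1 (442,152), behind the pin at (497,165). I overshot downward to z = 26 mm, so I'll raise 8 mm, then push in small rows.

```bash
python3 - <<'E'
from h import *
print(proj(np.load('pics/s1.npz'),[.455,.1292,.0261]), "seen 267.6 190.6")
E
python3 -m jog '[[[0.15,-0.8,0],0],[[0,0,-0.5],0],[[0,0,-0.5],0],[[0,0,-0.5],0],[[0,0,-0.4],0],[[0,0,-0.3],0],[[0,0,-0.3],0],[[0,0,-0.3],0],[[0,0,-0.2],0],[[0,0,0],0],[[0,0,0],0]]'
python3 go.py
```

```text
[267.89513839 201.16696128] seen 267.6 190.6
time_s: 4.2
ee_pos: [0.4852, 0.1324, 0.0343]
ee_rot: [-0.481, -0.518, 0.518, 0.481]
ft_force: [-0.5, 0.2, 0.4]
gripper_width: -0.0001
jig xy mm [-54.4  42.5] z 0.0343 yaw err 0.0024 down [-0. -0. -1.] w -0.0001 F [-0.5  0.2  0.4] t 4.2
```

```bash
python3 - <<'E'
from h import *
d=snap('side','s2'); B=d['img'][165:235,250:350,::-1]
cv2.imwrite('pics/m2.png',cv2.resize(B,(800,560),interpolation=cv2.INTER_CUBIC))
p=proj(d,read_state()['ee_pos']); print((p-[250,165])*8)
E
```

```text
[233.56545983 246.36577904]
```

View pics/m2.png

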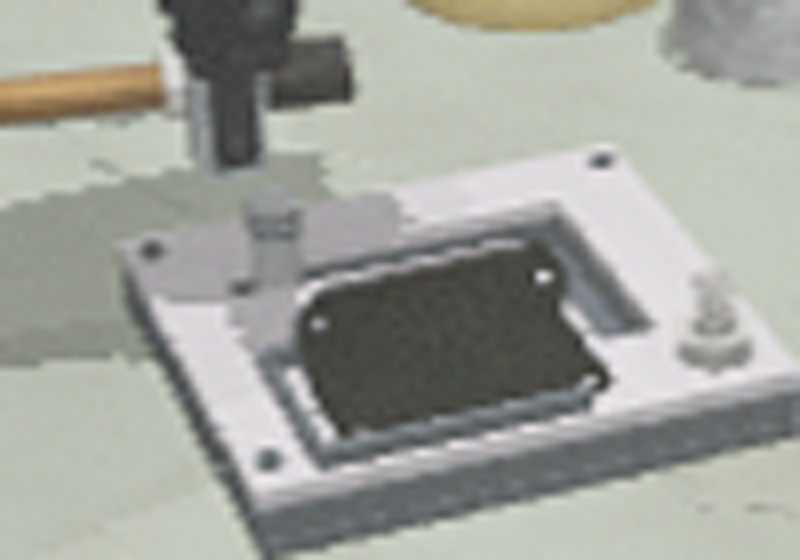

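The tip is at m2 (230,172), well above the TCP projection (234,246), and the pin hasn't moved, with its top at (275,200). I'll check whether the offset is in height or in y.

```bash
python3 - <<'E'
from h import *
b=np.load('pics/side0.npz'); p=np.array([0.15585,.5009,.20288])
M=np.array([.297,.955,0])
for z in (0,.013,.033): print("start tips expected",[proj(b,p+s*.045*M+[0,0,z]).round(1) for s in(-1,0,1)])
B=b['img'][0:110,80:160,::-1]; cv2.imwrite('pics/m3.png',np.hstack([cv2.resize(B,(400,550),interpolation=cv2.INTER_CUBIC), cv2.resize(np.load('pics/t1.npz')['img'][195:305,270:350,::-1],(400,550),interpolation=cv2.INTER_CUBIC)]))
d=np.load('pics/s2.npz'); e=read_state()['ee_pos']
for k in (0,.01,.015,.02,.025): print(k,((proj(d,e+[0,0,k])-[250,165])*8).round(),((proj(d,e+[0,k*2,0])-[250,165])*8).round())
t=np.load('pics/t1.npz'); print(((proj(t,[.455,.1292,.0261])-[270,195])*5).round()+[400,0],((proj(t,[.455,.1292,.1461])-[270,195])*5).round()+[400,0])
E
```

```text
start tips expected [array([129. , 107.6]), array([135.4, 102.7]), array([141.4,  98.1])]
start tips expected [array([127.8, 103. ]), array([134.3,  98.2]), array([140.4,  93.7])]
start tips expected [array([125.9,  95.8]), array([132.5,  91.2]), array([138.8,  86.9])]
0 [234. 246.] [234. 246.]
0.01 [231. 218.] [221. 217.]
0.015 [230. 204.] [215. 203.]
0.02 [229. 190.] [209. 189.]
0.025 [227. 176.] [203. 175.]
[458. 346.] [431. 335.]
```

View pics/m3.png

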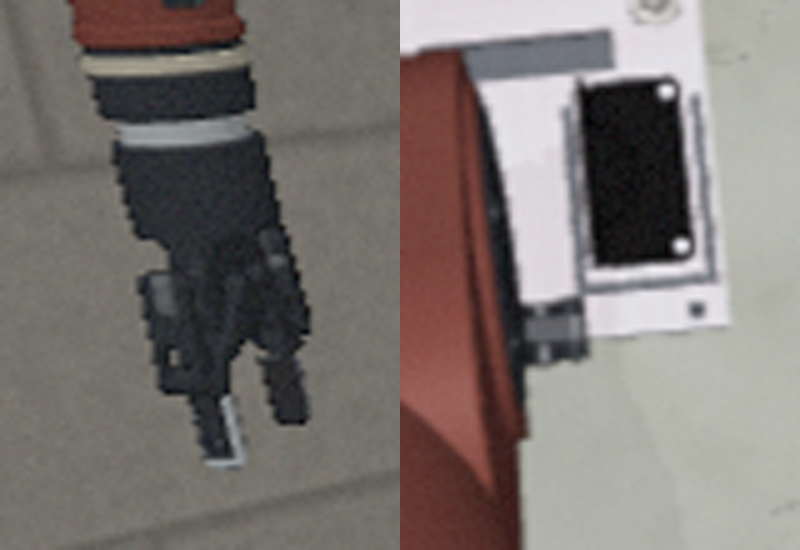

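The starting picture agrees: in both, the real fingertips sit about 25 mm above the reported TCP, and the columns match a pure height offset. I'll back off and come down about 23 mm more in small steps, watching the force and taking a picture.

```bash
python3 -m jog '[[[-0.2,0,1.0],0],[[0,0,1.0],0],[[0,0,1.0],0],[[0,0,0],0],[[0,0.4,0],0],[[0,0.4,0],0],[[0,0.4,0],0],[[0,0.3,0],0],[[0,0.3,0],0],[[0,0.2,0],0],[[0,0,0],0],[[0,0,0],0]]'
python3 go.py; python3 - <<'E'
from h import *
d=snap('side','s4'); B=d['img'][165:235,250:350,::-1]
cv2.imwrite('pics/m4.png',cv2.resize(B,(800,560),interpolation=cv2.INTER_CUBIC))
e=read_state()['ee_pos']
for k in (0,.02,.025,.03): print(k,((proj(d,e+[0,0,k])-[250,165])*8).round())
E
```

```text
time_s: 5.25
ee_pos: [0.4554, 0.1282, 0.0143]
ee_rot: [-0.481, -0.518, 0.518, 0.481]
ft_force: [0.1, 0.9, -0.2]
gripper_width: 0.0001
jig xy mm [-84.4  40.4] z 0.0143 yaw err 0.0025 down [-0. -0. -1.] w 0.0001 F [ 0.1  0.9 -0.2] t 5.25
0 [149. 323.]
0.02 [143. 267.]
0.025 [141. 253.]
0.03 [140. 239.]
```

View pics/m4.png

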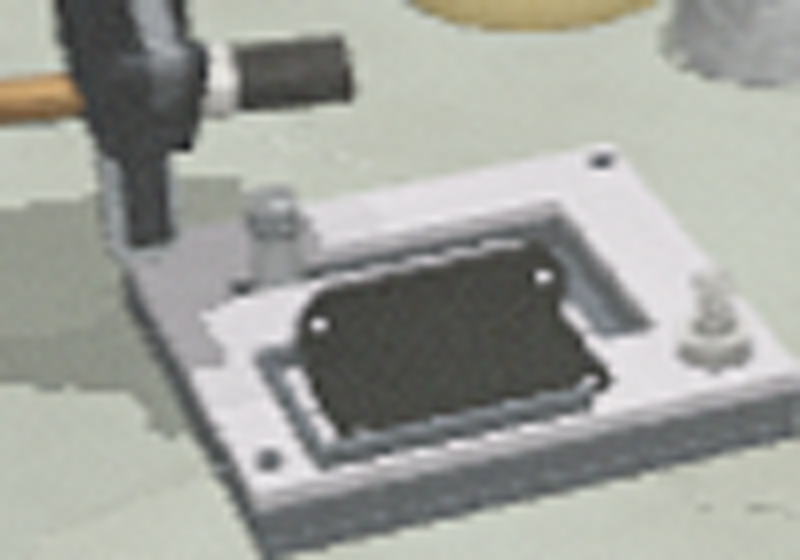

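The tip is now at m4 (140,248), about 41 mm up, and upright behind the pin at (275,200). I'll lower another 5 mm and push slowly.

```bash
python3 -m jog '[[[0,0.5,0],0],[[0,0,-0.5],0],[[0,0,-0.5],0],[[0,0,-0.3],0],[[0,0,-0.3],0],[[0,0,-0.3],0],[[0,0,-0.3],0],[[0,0,-0.3],0],[[0,0,-0.3],0],[[0,0,-0.3],0],[[0,0,-0.3],0]]'
python3 -m jog '[[[0,0,-0.3],0],[[0,0,-0.3],0],[[0,0,-0.3],0],[[0,0,-0.3],0],[[0,0,-0.3],0],[[0,0,-0.3],0],[[0,0,-0.3],0],[[0,0,-0.3],0],[[0,0,-0.3],0],[[0,0,-0.3],0],[[0,0,0],0],[[0,0,0],0]]'
python3 go.py; python3 - <<'E'
from h import *
d=snap('side','s5'); B=d['img'][165:235,250:350,::-1]
cv2.imwrite('pics/m5.png',cv2.resize(B,(800,560),interpolation=cv2.INTER_CUBIC))
E
```

```text
time_s: 6.22
ee_pos: [0.4895, 0.1307, 0.0094]
ee_rot: [-0.481, -0.518, 0.518, 0.481]
ft_force: [-1.0, -0.1, 0.5]
gripper_width: -0.0003
time_s: 7.22
ee_pos: [0.5196, 0.133, 0.0094]
ee_rot: [0.481, 0.518, -0.518, -0.481]
ft_force: [0.1, 0.1, -0.3]
gripper_width: 0.0002
jig xy mm [-20.   40.6] z 0.0094 yaw err 0.0024 down [ 0.  0. -1.] w 0.0002 F [ 0.1  0.1 -0.3] t 7.2167
```

View pics/m5.png

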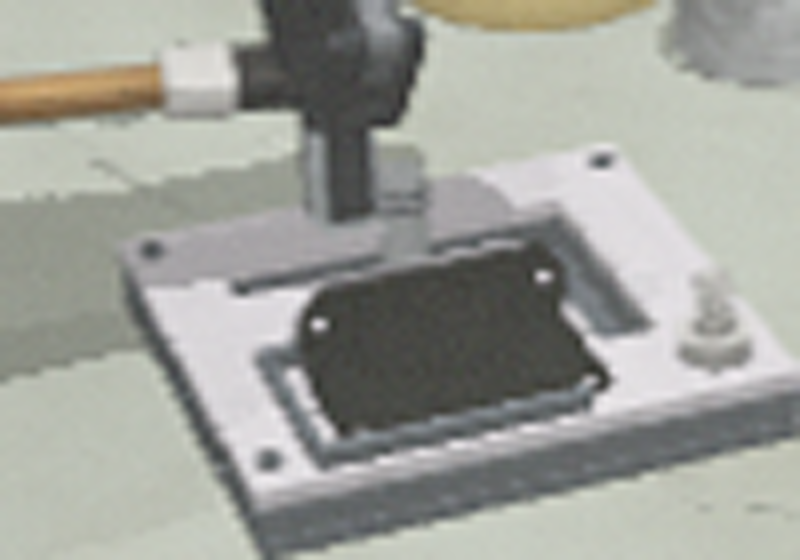

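The pin slides upright ahead of the fingers, its top at m5 (402,155), with under 1 N. I'll work out the remaining travel.

```bash
python3 - <<'E'
from fit import *
d=np.load('pics/s5.npz'); d4=np.load('pics/s4.npz')
for n,dd,u,v in(("before",d4,275,198),("now",d,402,155)):
    print(n,inv(toz(dd,250+u/8-.45,165+v/8-.45,.052)).round(1))
E
```

```text
top [0.542  0.0945 0.0746] 0.66
side [0.5431 0.0905 0.0619] 0.65
both [0.5425 0.094  0.0717] 1.5
before [-42.   38.8]
now [ 3.4 50.6]
```

```bash
python3 -m jog '[[[0,0,-0.4],0],[[0,0,-0.4],0],[[0,0,-0.4],0],[[0,0,-0.4],0],[[0,0,-0.4],0],[[0,0,-0.4],0],[[0,0,-0.4],0],[[0,0,-0.4],0],[[0,0,-0.4],0],[[0,0,-0.3],0],[[0,0,-0.2],0],[[0,0,0],0]]'
python3 go.py
for i in 1 2 3; do :; done
python3 -m jog '[[[0,0,-0.1],0],[[0,0,-0.1],0],[[0,0,0],0]]'
python3 -m jog '[[[0,0,-0.1],0],[[0,0,0],0]]'
python3 go.py
```

```text
time_s: 8.27
ee_pos: [0.5608, 0.136, 0.0094]
ee_rot: [0.481, 0.518, -0.518, -0.481]
ft_force: [-0.2, -0.0, 1.4]
gripper_width: 0.0001
jig xy mm [21.3 40.6] z 0.0094 yaw err 0.0024 down [ 0.001  0.    -1.   ] w 0.0001 F [-0.2 -0.   1.4] t 8.2667
time_s: 8.52
ee_pos: [0.5622, 0.1361, 0.0094]
ee_rot: [-0.481, -0.518, 0.518, 0.481]
ft_force: [-0.5, -0.3, -0.6]
gripper_width: 0.0002
time_s: 8.68
ee_pos: [0.5632, 0.1362, 0.0094]
ee_rot: [0.481, 0.518, -0.518, -0.481]
ft_force: [-1.0, -0.1, -0.2]
gripper_width: -0.0001
jig xy mm [23.7 40.7] z 0.0094 yaw err 0.0025 down [ 0. -0. -1.] w -0.0001 F [-1.  -0.1 -0.2] t 8.6833
```

```bash
python3 -m jog '[[[0,0,-0.1],0],[[0,0,0],0]]'
python3 -m jog '[[[0,0,-0.1],0],[[0,0,0],0]]'
python3 -m jog '[[[0,0,-0.1],0],[[0,0,0],0]]'
python3 go.py
```

```text
time_s: 8.85
ee_pos: [0.5643, 0.1363, 0.0094]
ee_rot: [0.481, 0.518, -0.518, -0.481]
ft_force: [-1.3, -0.4, -1.3]
gripper_width: -0.0002
time_s: 9.02
ee_pos: [0.5653, 0.1364, 0.0094]
ee_rot: [0.481, 0.518, -0.518, -0.481]
ft_force: [-0.1, 0.3, -0.4]
gripper_width: 0.0
time_s: 9.18
ee_pos: [0.5664, 0.1364, 0.0094]
ee_rot: [0.481, 0.518, -0.518, -0.481]
ft_force: [-0.4, -1.0, 0.3]
gripper_width: 0.0003
jig xy mm [26.9 40.6] z 0.0094 yaw err 0.0024 down [ 0.  0. -1.] w 0.0003 F [-0.4 -1.   0.3] t 9.1833
```

```bash
for x in 0; do :; done; python3 -m jog '[[[0,0,-0.1],0],[[0,0,0],0]]' | grep force
python3 -m jog '[[[0,0,-0.1],0],[[0,0,0],0]]'| grep force
python3 go.py;python3 - <<'E'
from h import *
A=snap('top','t6')['img'][190:240,255:335,::-1];d=snap('side','s6'); B=d['img'][165:235,270:350,::-1]
cv2.imwrite('pics/m6.png',np.hstack([cv2.resize(B,(640,560),interpolation=cv2.INTER_CUBIC)]))
E
```

```text
ft_force: [-0.8, 1.3, -0.3]
ft_force: [-0.9, -0.6, -0.4]
jig xy mm [28.7 40.7] z 0.0094 yaw err 0.0025 down [ 0. -0. -1.] w -0.0001 F [-0.9 -0.6 -0.4] t 9.5167
```

View pics/m6.png

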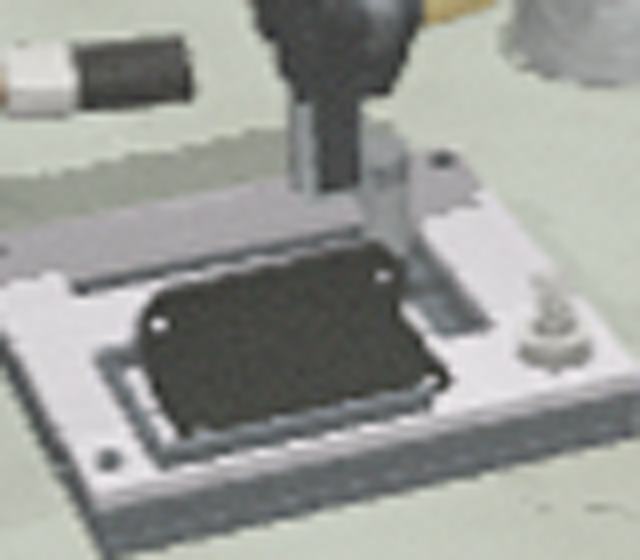

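The pin stands upright at the corner, spanning about m6 columns 362–412, with its top near (387,135). I'll compare that with the expected projection.

```bash
python3 - <<'E'
from fit import *
d=np.load('pics/s6.npz'); o=np.array([270,165])
for x in(41,43,45,47):
    print(x,[((proj(d,w(q,x/1e3,.040,z))-o+.45)*8).round() for z in(.024,.052)])
d0=np.load('pics/s4.npz') # reference: pin at start
print([((proj(d0,w(q,-.043,.040,z))-[250,165]+.45)*8).round() for z in(.024,.052)])
e=read_state()['ee_pos'];print("tip",((proj(d,e+[0,0,.0265])-o+.45)*8).round())
E
for i in 1; do :; done
python3 -m jog '[[[0,0,-0.1],0],[[0,0,0],0]]' | grep force
```

```text
top [0.542  0.0945 0.0746] 0.66
side [0.5431 0.0905 0.0619] 0.65
both [0.5425 0.094  0.0717] 1.5
41 [array([367., 224.]), array([364., 148.])]
43 [array([373., 223.]), array([370., 146.])]
45 [array([379., 222.]), array([376., 145.])]
47 [array([385., 221.]), array([382., 144.])]
[array([277., 275.]), array([271., 197.])]
tip [329. 198.]
ft_force: [-3.2, -0.3, 1.3]
```

Contact force rose to 3 N against the outer wall, so the pin is at the corner. Now I'll move round to its +y side.

```bash
python3 -m jog '[[[0,0,0.5],0],[[0,0,1.5],0],[[2,0,0],0],[[2,0,0],0],[[1,0,0],0],[[0,0,0],0],[[0,0,-1.5],0],[[0,0,-1.5],0],[[0,0,-0.5],0],[[0,0,0],0]]'
python3 go.py 45,80,9.4
```

```text
time_s: 10.62
ee_pos: [0.5817, 0.187, 0.0093]
ee_rot: [0.482, 0.518, -0.518, -0.481]
ft_force: [0.2, -1.0, 0.1]
gripper_width: -0.0001
jig xy mm [45.8 89.9] z 0.0093 yaw err 0.0018 down [ 0.001 -0.    -1.   ] w -0.0001 F [ 0.2 -1.   0.1] t 10.6167
45,80,9.4 -> shift cm [-0.99 -0.01  0.08]
```

```bash
python3 -m jog '[[[-0.8,0,0.08],0],[[-0.8,0,0],0],[[-0.6,0,0],0],[[-0.4,0,0],0],[[-0.4,0,0],0],[[-0.4,0,0],0],[[-0.4,0,0],0],[[-0.4,0,0],0],[[-0.4,0,0],0],[[-0.4,0,0],0],[[-0.4,0,0],0]]'
python3 -m jog '[[[-0.4,0,0],0],[[-0.4,0,0],0],[[-0.4,0,0],0],[[-0.4,0,0],0],[[-0.4,0,0],0],[[-0.4,0,0],0],[[-0.3,0,0],0],[[-0.2,0,0],0],[[0,0,0],0]]'
python3 go.py
```

```text
time_s: 11.53
ee_pos: [0.5836, 0.1334, 0.0094]
ee_rot: [-0.481, -0.518, 0.518, 0.481]
ft_force: [-0.3, 1.1, 0.5]
gripper_width: -0.0001
time_s: 12.28
ee_pos: [0.5859, 0.1042, 0.0094]
ee_rot: [-0.481, -0.518, 0.518, 0.481]
ft_force: [-0.4, 0.2, -0.2]
gripper_width: -0.0001
jig xy mm [44.   7.1] z 0.0094 yaw err 0.002 down [ 0. -0. -1.] w -0.0001 F [-0.4  0.2 -0.2] t 12.2833
```

```bash
python3 -m jog '[[[-0.3,0,0],0],[[-0.3,0,0],0],[[-0.3,0,0],0],[[-0.2,0,0],0],[[-0.1,0,0],0],[[0,0,0],0]]'
python3 -m jog '[[[-0.1,0,0],0],[[0,0,0],0]]'|grep force
python3 -m jog '[[[-0.1,0,0],0],[[0,0,0],0]]'|grep force
python3 -m jog '[[[-0.1,0,0],0],[[0,0,0],0]]'|grep force
python3 go.py; python3 - <<'E'
from h import *
d=snap('side','s7'); B=d['img'][165:235,270:350,::-1]
cv2.imwrite('pics/m7.png',cv2.resize(B,(640,560),interpolation=cv2.INTER_CUBIC))
E
```

```text
time_s: 12.78
ee_pos: [0.5867, 0.0925, 0.0094]
ee_rot: [-0.481, -0.518, 0.518, 0.481]
ft_force: [0.4, -0.9, -0.1]
gripper_width: -0.0
ft_force: [0.0, 0.3, -0.0]
ft_force: [-0.9, 0.5, -0.5]
ft_force: [-0.6, 0.7, -0.2]
jig xy mm [44.  -7.4] z 0.0094 yaw err 0.0025 down [ 0. -0. -1.] w -0.0001 F [-0.6  0.7 -0.2] t 13.2833
```

View pics/m7.png

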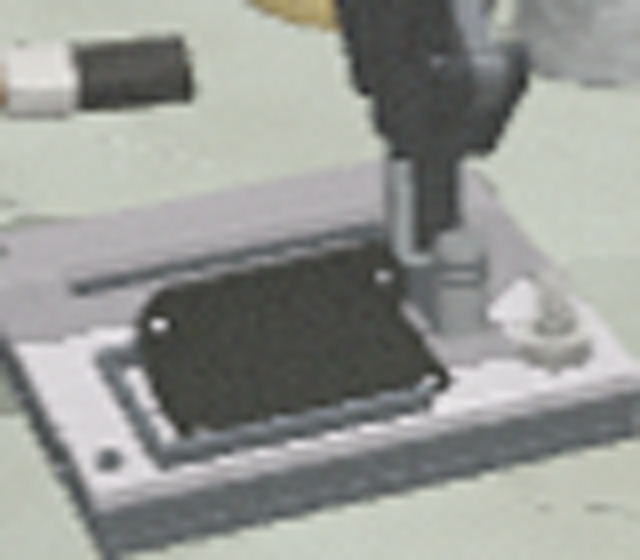

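The pin is upright at m7 (460,280) and nearly at the end of the short leg; bracket and bolt haven't moved. I'll go on in 1 mm steps until it touches the end wall.

```bash
python3 -m jog '[[[-0.1,0,0],0],[[0,0,0],0]]'|grep force
python3 -m jog '[[[-0.1,0,0],0],[[0,0,0],0]]'|grep force
python3 -m jog '[[[-0.1,0,0],0],[[0,0,0],0]]'|grep force
python3 go.py
```

```text
ft_force: [0.5, 0.7, -0.8]
ft_force: [-0.2, 1.1, 0.8]
ft_force: [-0.6, 3.3, 1.0]
jig xy mm [ 44. -10.] z 0.0095 yaw err 0.0027 down [ 0.     0.001 -1.   ] w -0.0003 F [-0.6  3.3  1. ] t 13.8333
```

```bash
python3 -m jog '[[[-0.1,0,0],0],[[0,0,0],0]]'|grep force
python3 -m jog '[[[-0.05,0,0],0],[[0,0,0],0],[[0,0,0],0]]'|grep force
python3 go.py
```

```text
ft_force: [-0.9, 6.4, 2.2]
ft_force: [-1.1, 7.6, 2.9]
jig xy mm [ 44.1 -10.7] z 0.0097 yaw err 0.0033 down [ 0.     0.002 -1.   ] w 0.0001 F [-1.1  7.6  2.9] t 14.25
```

The force builds steadily while the tip stalls at y = -10.7, so the pin is firmly against the end wall. I'll back off in +y, raise and check.

```bash
python3 -m jog '[[[0.2,0,0],0],[[0.5,0,0],0],[[1,0,0],0],[[1.5,0,0],0],[[1.5,0,0],0],[[0,-2,0],0],[[0,-3,0],0],[[0,-3,0],0],[[0,-3,0],0],[[0,-3,0],0],[[0,-3,0],0],[[0,0,0],0]]'
python3 -m jog '[[[3,0,2],0],[[3,0,2],0],[[3,0,2],0],[[3,0,2],0],[[3,0,2],0],[[3,0,2],0],[[0,0,0],0],[[0,0,0],0]]'
python3 go.py; python3 - <<'E'
from fit import *
t=snap('top','t8');d=snap('side','s8')
A=t['img'][180:275,250:345,::-1]; B=d['img'][165:235,270:350,::-1]
cv2.imwrite('pics/m8.png',np.hstack([cv2.resize(A,(380,380),interpolation=cv2.INTER_CUBIC),cv2.resize(B,(400,350),interpolation=cv2.INTER_CUBIC)[:350].copy() if 0 else cv2.copyMakeBorder(cv2.resize(B,(400,350),interpolation=cv2.INTER_CUBIC),0,30,0,0,0)]))
for y in(-.028,-.032): print(y,((proj(t,w(q,.045,y,.052))-[250,180]+.4)*4).round(1),((proj(d,w(q,.045,y,.052))-[270,165]+.4)*5+[380,0]).round(1))
g=cv2.absdiff(t['img'],a['img']).max(2); print("bolt/bracket diff",g[205:252,300:335].mean())
E
```

```text
time_s: 15.25
ee_pos: [0.5867, 0.133, 0.1855]
ee_rot: [0.483, 0.52, -0.516, -0.479]
ft_force: [1.1, 0.0, 0.2]
gripper_width: -0.0003
time_s: 15.92
ee_pos: [0.4494, 0.3044, 0.1793]
ee_rot: [-0.48, -0.519, 0.519, 0.48]
ft_force: [-0.2, 0.4, 0.2]
gripper_width: 0.0001
jig xy mm [-77.8 216.5] z 0.1793 yaw err 0.0059 down [ 0. -0. -1.] w 0.0001 F [-0.2  0.4  0.2] t 15.9167
top [0.542  0.0945 0.0746] 0.66
side [0.5431 0.0905 0.0619] 0.65
both [0.5425 0.094  0.0717] 1.5
-0.028 [230.6  92.1] [662.2 150.1]
-0.032 [237.7  91.5] [665.2 153.8]
bolt/bracket diff 6.789057750759879
```

View pics/m8.png

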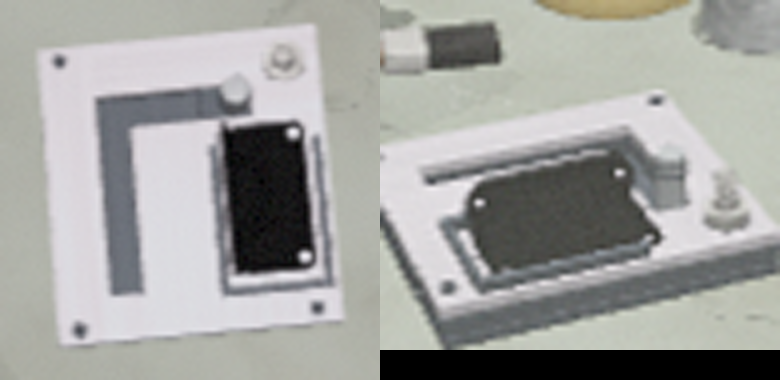

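The pin stands upright at the slot end: its top is at m8 (236,92) against an expected (237.7,91.5), and in the side view at (669,151). Bracket and bolt look undisturbed, so I'm handing in.

```bash
python3 -c "from cell import hand_in; print(hand_in())"
```

```text
the job is handed in; nothing more can be done
None
```

The pin now stands upright at the end of the short leg, in front of the bracket, and the job is handed in at about 16 s of robot time. I pushed it only with the outside of the shut fingers, first to the corner and then along the short leg to the end.

**Last checks:**
- **Corner:** the push force rose to about 3 N at the outer wall.
- **Slot end:** the force rose from about 1 N to 7.6 N while the tip stalled at the end wall.
- **Final pictures:** the pin is within about 1 mm of the slot end in the top view, and the side view agrees to 1 pixel across and 3 pixels in height. The bracket and jig bolt look unmoved, and the fingers are well clear. These pictures were crops around the jig, so I did not check the bystanders farther out one by one.

**What disagreed with the task text:**
- **Jig yaw:** it measured about 0.07 rad in both cameras, not the stated 0.6. I used the measured value.
- **Fingertip height:** the tips sit about 25 mm higher than the reported TCP. My first pass went over the pin without touching it, and I corrected the height after checking the pictures.
- **My own slip:** I miscounted one descent, ending at a reported 26 mm instead of 36 mm. It touched nothing.

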